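# Vent a culture jar: lid home, quarter turn back, hold for taping

### The job

The rinsed yellow lid is drying on a peg of the white drip stand: lift it up off the peg and screw it onto the open specimen jar in the bench clamp, clockwise, until it bottoms out. Then back it off a quarter turn so that the culture can vent, and finish still gripping the lid there, so that it cannot turn while I tape it. Never let the lid drop onto the bench, and leave the other things on the bench where they stand.

Things in the scene. Friction and masses are not known exactly. Their poses are not given: they have to be found in the camera images.
- lid_centre (a point): Centre (half-way up) of the loose yellow screw lid: 64 mm across, 18 mm high, crown up, about 30 g. It starts level over the peg's head, which bears on the inside of its crown, 14 mm above its lower edge; lifted straight up 15 mm it is free. z up along its axis; x is a direction fixed in the lid. Inside its skirt are three thread lugs 120 degrees apart.
- jar_rim (a point): Centre of the open mouth, at rim height, of the clear jar (73 mm wide, 116 mm high, neck 57 mm, murky contents); z up. Jar and wooden clamp are fixed. The jar's shoulder is 18 mm below here (58 mm wide) growing to 73 mm wide 31 mm below; the clamp stays 55 mm below. Thread: right-handed, three-start, 18 mm per turn (4.5 mm a quarter turn), play 0.4 mm along, 1 mm sideways.
- lid_home (a point): Where the lid's centre is when home (crown on the rim, hard stop): 5 mm below jar_rim, z up. Home, the lid's x axis points along this x axis or 120 degrees either side. Thread starts lie 140 degrees anticlockwise of home: set down there or up to 120 degrees beyond, the lid rests 6.5 to 13 mm above home. Clockwise it sinks at 0.1 to 0.3 N m, jumping past 0.4 at the stop; a 40 N grip slips at 0.6.
- lid_peg (a point): Top of the lid's peg: centre of its flat 40 mm head, 75 mm above the bench. The white plastic drip stand (100 x 250 x 75 mm) is fixed; its three equal pegs stand 78 mm apart in a row along this y axis, the lid's at the -y end, the others empty. Gripping the lid along this point's x axis clears the other pegs.
- tape_roll_centre (a point): Roll of masking tape lying flat, 100 mm across, 25 mm high; centre, half-way up. Leave alone.
- finished_jar_1: Closed specimen jar with a yellow lid, 73 mm wide, 123 mm high; centre of its underside. Leave alone.
- finished_jar_2: Closed specimen jar with a yellow lid, 73 mm wide, 123 mm high; centre of its underside. Leave alone.
- tube_block: Wooden block with stoppered test tubes, 36 x 95 x 95 mm; centre of its underside. Leave alone.
- petri_1: Petri dish, 65 mm across, 14 mm high; centre of its underside. Leave alone.
- petri_2: Petri dish, 65 mm across, 14 mm high; centre of its underside. Leave alone.
- dropper: Brown dropper bottle, 34 mm across, 78 mm high; centre of its underside. Leave alone.

How it is judged:
By the outcome, as a careful person would: the job done as asked, in the order asked, and still so for the second after the job is handed in, while the arm keeps its last pose, push and grip.
It also fails if it takes over 67 s, if anything falls off the work surface, if the arm or the gripper's body presses on something with over 40 N, if the wrist force passes 120 N, or if a joint passes its speed limit or range.

### The arm

A 6-joint arm with a two-finger parallel gripper is mounted at the origin on the work surface; the furniture and walls round the work are solid. World frame = base frame: x ahead of the robot, y to its left, z up, the work surface at z = 0. Lengths are in m, angles in rad, forces in N, time in s.
With the tool pointing down it reaches from about 0.275 to 0.85 m from the base axis. Payload 5.2 kg.
Tool frame: the origin (TCP) lies on the mounting face of the last link; the fingertips stand 173 mm ahead of it and the grasp point (between the pads) lies 155 mm ahead of it; x points along the fingers, y is the direction in which the jaws open and shut, and the axes are right-handed (so a half turn about x gives the same grasp; the last joint's range is limited). The gripper opens to 85 mm and grips with 20 to 120 N. Pads are 22 mm wide; open, the fingers measure 114 mm over their backs; the gripper's body (76 mm by 85 mm) begins 54 mm behind the grasp point. The pads swing forward as they close: fully open they stand 13 mm farther back than shut.
Start: joints at [1.126, 0.259, 1.535, -0, 1.348, -0.203], TCP at [0.132, 0.534, 0.405] pointing down, gripper open.
Joint ranges: [-3.14, 3.14], [-0.91, 2.08], [0.19, 2.58], [-1.22, 4.36], [0.22, 2.71], [-3.12, 3.12]. Speed limits (rad/s): [2.57, 2.57, 3.14, 3.14, 3.14, 3.14].

### API

Orientations are given as a unit quaternion [w, x, y, z].
In Python, from rig import readout, optics, workorder gives the robot as it stands.
- The arm moves only by the tool send_rows, never from a script. Its argument "commands" is text: rows parted by semicolons, each of 6 numbers parted by spaces: the shift along the world's x, y, z in m, then the turn, a rotation vector about the world's x, y, z in rad. A call has 1 to 12 rows; each row shifts and turns the commanded pose from where the row before left it; what a row does not reach is not made up. A row lasts 1/10 s, in which the tool goes at most 50 mm and 8.59 degrees, less where a joint would pass 70% of its speed; a pose out of reach is approached as far as the arm can. A call with a gripper value outside its range is refused whole. "claw" is the closure, from 0 (fully open) to 1 (shut), set as the call begins (left out, the last holds). The fingers move at their own pace and stop on an object; "newtons" is the grip in N (left out, the last holds). Time passes only in rows, so rows that do not move let the fingers close. It gives the time, the measured TCP pose, the force and the opening at its end, in the units of the state.
- readout.sense(): the state, without advancing time (a new reading comes with each control period).
- optics.snapshot(name): name is "scene" or "side" or "wrist"; returns a dict with "image" (384x512x3 uint8, blue, green, red), "vfov" (degrees; the focal length in pixels is half the picture's height over the tangent of half this angle, whatever the lens; pixels are square), "cx", "cy" (the principal point, pixels), "extrinsics" (4x4, takes a point from camera to world coordinates). Camera axes: x right, y up, looking along -z (the intrinsics and any distortion apply to the point x, -y, -z); pixel columns grow to the right and rows downward; lengths in m; the calibration is good to about 2 mm. A picture is of the moment at which its call begins. There is no depth.
- workorder.close_job(): hands the job in, once; it reports no verdict.
The state is a dict: "clock": time; "q": joint angles; "qvel": joint speeds; "tau": joint torques, N m; "tcp_pos": TCP position; "eef_rot": TCP orientation; "wrist_force": force on the tool from outside, world axes, zero at the start; "wrist_torque": the same for the moment, N m; "grip_width": opening from 0.0 (shut) to 1.0 (fully open).
Only numpy, scipy, OpenCV 4.12 (cv2) and the standard library are available. Lean on these libraries where they do the work, as an engineer would, in place of code of your own. Each camera call takes 0.05 s, during which the arm holds its last target. There are 200 camera calls.

## Working session

There is one attempt and no reset: what is moved stays moved. The work goes in short steps, Python scripts to look and compute and a tool call to move; the robot and the scene stay as the last step left them, time stands still between calls to the robot, and variables do not carry over. Pictures are saved under pics/ and viewed, about 8 in all and at most 12, crops included, and the job is handed in when it is done.

Besides the shell and the picture viewer there is one more tool, called after "Call:" as name(argument=value, ...), one argument or row to a line, values as JSON. send_rows: Moves the arm, as the interface text tells. Its arguments: {"type":"object","properties":{"commands":{"type":"string"},"claw":{"type":"number"},"newtons":{"type":"number"}},"required":["commands"]}

```bash
ls; mkdir -p pics
cat > h.py <<'E'
import numpy as np, cv2
from rig import readout, optics, workorder
def snap(n,fn=None):
    s=optics.snapshot(n)
    if fn: cv2.imwrite('pics/'+fn,s['image'])
    return s
def K(s):
    f=s['image'].shape[0]/2/np.tan(np.radians(s['vfov'])/2)
    return f,s['cx'],s['cy']
E
python3 - <<'E'
from h import *
for n in ['scene','side','wrist']:
    s=snap(n,n+'0.png'); print(n,{k:v for k,v in s.items() if k!='image'})
    np.save(n+'0.npy',s,allow_pickle=True)
a=cv2.imread('pics/scene0.png');b=cv2.imread('pics/side0.png');c=cv2.imread('pics/wrist0.png')
print(readout.sense())
E
```

```text
pics
scene {'vfov': 52.5502830233224, 'cx': 249.54128280398228, 'cy': 195.41140432348212, 'extrinsics': array([[ 0.9149156 ,  0.31683136, -0.25009465,  0.3594917 ],
       [-0.40334828,  0.69385149, -0.59655702, -0.51612448],
       [-0.01547942,  0.64667457,  0.76260893,  0.78204232],
       [ 0.        ,  0.        ,  0.        ,  1.        ]])}
side {'vfov': 51.892175396594965, 'cx': 245.57347266188123, 'cy': 188.37967577847942, 'extrinsics': array([[ 0.9574267 ,  0.1366433 , -0.25428865,  0.29943881],
       [-0.28849449,  0.48417956, -0.82603939, -0.93798471],
       [ 0.01024862,  0.86423305,  0.50298728,  0.68345838],
       [ 0.        ,  0.        ,  0.        ,  1.        ]])}
wrist {'vfov': 61.55502751097002, 'cx': 253.21284335723482, 'cy': 193.87123129706674, 'extrinsics': array([[ 0.23874733, -0.92628651, -0.29153563,  0.05784831],
       [ 0.97108059,  0.22727569,  0.0731317 ,  0.55317079],
       [-0.00148195, -0.30056459,  0.95376031,  0.3740339 ],
       [ 0.        ,  0.        ,  0.        ,  1.        ]])}
{'clock': 0.15, 'q': array([ 1.12621360e+00,  2.59168861e-01,  1.53581533e+00,  1.60828068e-06,
        1.34799572e+00, -2.02758855e-01]), 'qvel': array([-0.00012652, -0.0029488 , -0.0021271 ,  0.00058998,  0.00051735,
        0.0004435 ]), 'tau': array([ 3.62360042e-04, -4.46383560e+01, -2.90823251e+01, -4.82201012e-04,
        8.11536476e-03,  3.11828046e-05]), 'tcp_pos': array([0.13159609, 0.53386185, 0.40407569]), 'eef_rot': array([ 0.70178753,  0.08482476,  0.70210057, -0.08575441]), 'wrist_force': array([-0.13491069,  0.28997743,  0.3472218 ]), 'wrist_torque': array([-0.0464149 ,  0.05231297,  0.01271214]), 'grip_width': 1.0022562134624233}
```

View pics/scene0.png

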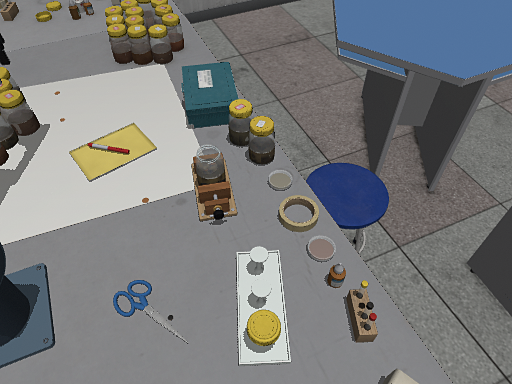

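View pics/side0.png

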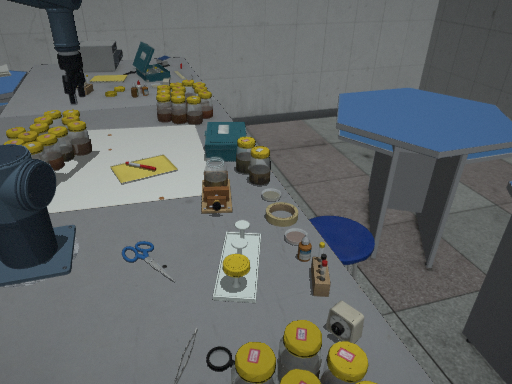

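View pics/wrist0.png

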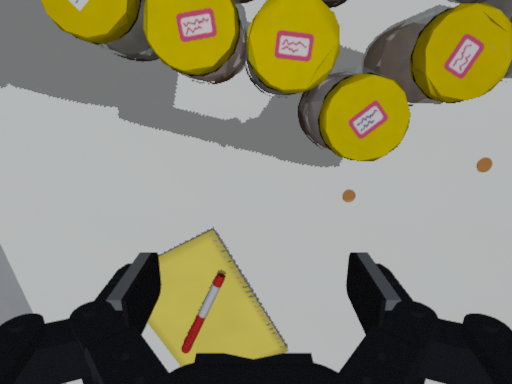

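Scene view: lid at (264,327) on the front peg, with empty pegs at (262,292) and (259,255); the open jar's mouth is at (208,155). Side view: lid at (236,265), jar mouth at (215,163). The wrist view shows only the clutter at the left. Next I measure the lid and look at enlarged crops.

```bash
cat >> h.py <<'E'
def ray(s,u,v):
    f,cx,cy=K(s);T=s['extrinsics'];d=T[:3,:3]@np.array([(u-cx)/f,-(v-cy)/f,-1]);return T[:3,3],d/np.linalg.norm(d)
def onz(s,u,v,z):
    o,d=ray(s,u,v);return o+d*(z-o[2])/d[2]
def tri(l):
    A=0;b=0
    for s,u,v in l:
        o,d=ray(s,u,v);P=np.eye(3)-np.outer(d,d);A=A+P;b=b+P@o
    return np.linalg.solve(A,b)
def proj(s,p):
    f,cx,cy=K(s);T=s['extrinsics'];c=T[:3,:3].T@(np.array(p)-T[:3,3]);return cx-f*c[0]/c[2],cy+f*c[1]/c[2]
def yel(im):
    h=cv2.cvtColor(im,cv2.COLOR_BGR2HSV);return cv2.inRange(h,(20,150,90),(35,255,255))
def circz(s,pts,z):  # circle fit of outline pixels cast on plane z
    P=np.array([onz(s,*p,z)[:2] for p in pts]);A=np.c_[2*P,np.ones(len(P))]
    x=np.linalg.lstsq(A,(P**2).sum(1),rcond=None)[0];return x[:2],np.sqrt(x[2]+x[:2]@x[:2])
E
python3 - <<'E'
from h import *
S={n:np.load(n+'0.npy',allow_pickle=True).item() for n in ['scene','side']}
g={'scene':(264,327),'side':(236,265)}
for n,s in S.items():
    m=yel(s['image']);k,l,st,c=cv2.connectedComponentsWithStats(m)
    u,v=g[n];i=l[v,u];print(n,i,st[i],c[i])
    cs=cv2.findContours((l==i).astype('u1'),0,1)[0][0][:,0]
    top=cs[cs[:,1]<c[i][1]]
    print(circz(s,top,.079),circz(s,cs,.079), onz(s,*c[i],.075))
A=cv2.resize(S['scene']['image'][130:225,170:270],None,fx=4,fy=4,interpolation=2)
B=cv2.resize(S['side']['image'][140:220,185:255],None,fx=5.4,fy=5.4,interpolation=2)
h=min(len(A),len(B));cv2.imwrite('pics/jar.png',np.hstack([A[:h],B[:h]]))
E
```

```text
scene 22 [247 310  34  36 938] [263.47441365 327.03304904]
(array([ 0.48666189, -0.26446525]), np.float64(0.02989452596280941)) (array([ 0.48557629, -0.26684117]), np.float64(0.0314309209945408)) [ 0.48595303 -0.26608842  0.075     ]
side 14 [223 254  27  23 504] [236.01785714 264.92063492]
(array([ 0.4863061 , -0.26297936]), np.float64(0.02939296133914815)) (array([ 0.48412418, -0.27067813]), np.float64(0.034632443903421996)) [ 0.48500324 -0.26763731  0.075     ]
```

View pics/jar.png

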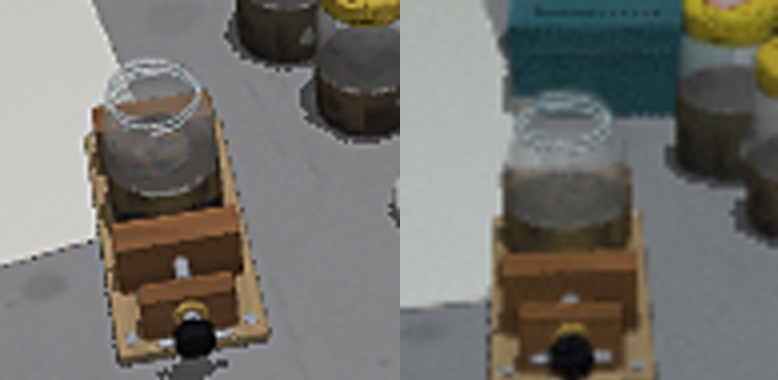

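The crops show the double ring of the jar mouth: about (208.5,152.5) in the scene image and (215.4,161) in the side image. The clamp's screw side faces the cameras. I'll work out rough positions and the stand direction.

```bash
python3 - <<'E'
from h import *
S={n:np.load(n+'0.npy',allow_pickle=True).item() for n in ['scene','side']}
s=S['scene'];d=S['side']
print('jar tri',tri([(s,208.5,152.5),(d,215.4,161.3)]),onz(s,208.5,152.5,.128),onz(d,215.4,161.3,.128))
# heads of empty pegs: white blobs
for n,s in S.items():
    h=cv2.cvtColor(s['image'],cv2.COLOR_BGR2HSV);m=cv2.inRange(h,(0,0,185),(180,40,255))
    x0,y0,x1,y1={'scene':(230,235,300,370),'side':(205,215,275,305)}[n]
    sub=cv2.resize(s['image'][y0:y1,x0:x1],None,fx=4.2,fy=4.2,interpolation=2);cv2.imwrite(f'pics/stand_{n}.png',sub)
p1=onz(S['scene'],258.5,254,.075);p2=onz(S['scene'],261.5,289,.075)
print(p1,p2,p1-p2,np.linalg.norm(p1-p2))
E
python3 - <<'E'
import cv2,numpy as np
a=cv2.imread('pics/stand_scene.png');b=cv2.imread('pics/stand_side.png');b=cv2.copyMakeBorder(b,0,len(a)-len(b),0,0,0)
cv2.imwrite('pics/stand.png',np.hstack([a,b])); print(a.shape,b.shape)
E
```

```text
jar tri [0.53757064 0.16178337 0.12884267] [0.5382687 0.1626318 0.128    ] [0.53745673 0.16343611 0.128     ]
[ 0.54310852 -0.119424    0.075     ] [ 0.51494028 -0.19505745  0.075     ] [0.02816824 0.07563346 0.        ] 0.08070854990272112
(567, 294, 3) (567, 294, 3)
```

View pics/stand.png

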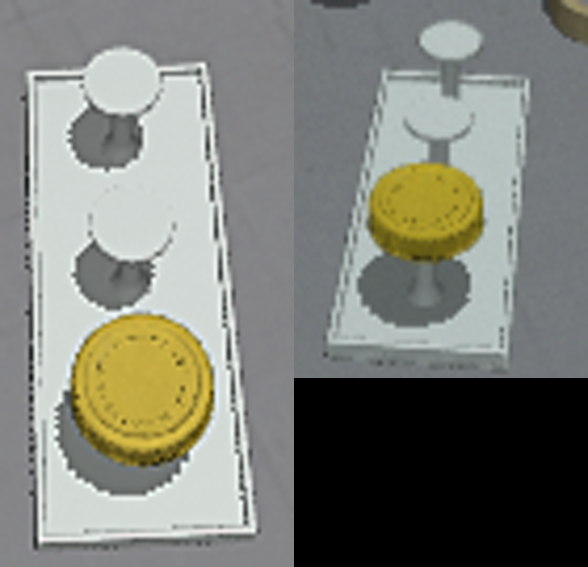

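Pegs in the scene image are at (259.0,254.3) and (261.4,288.3), with the lid crown at (264.0,326.2). That puts the stand's y axis about 68.5° from world x and the lid near (0.486,-0.265). Next I move over the jar for a wrist view.

Call:
send_rows(
  commands="0.034 -0.031 0 0 0 0;0.034 -0.031 0 0 0 0;0.034 -0.031 0 0 0 0;0.034 -0.031 0 0 0 0;0.034 -0.031 0 0 0 0;0.034 -0.031 0 0 0 0;0.034 -0.031 0 0 0 0;0.034 -0.031 0 0 0 0;0.034 -0.031 0 0 0 0;0.034 -0.031 0 0 0 0;0.034 -0.031 0 0 0 0;0.032 -0.030 0 0 0 0",
  claw=0,
  newtons=40,
)

```text
clock: 1.35
tcp_pos: [0.5389, 0.1613, 0.4044]
eef_rot: [0.702, 0.085, 0.702, -0.085]
wrist_force: [0.5, 1.5, 0.9]
grip_width: 1.002
```

Call:
send_rows(
  commands="0 0 0 0 0 0;0 0 0 0 0 0;0 0 0 0 0 0",
)

```text
clock: 1.65
tcp_pos: [0.5369, 0.1636, 0.4044]
eef_rot: [0.701, 0.085, 0.702, -0.085]
wrist_force: [0.4, -0.1, -0.4]
grip_width: 1.002
```

Run:
```python
from h import *
s=snap('wrist','w1.png');np.save('w1.npy',s,allow_pickle=True)
st=readout.sense();print(st['tcp_pos'],st['eef_rot'],st['q']);print(proj(s,[.538,.163,.128]))
```

```text
[0.53675397 0.16391931 0.40459259] [ 0.70169519  0.08490476  0.70230033 -0.0847896 ] [ 9.75508435e-02  2.79045335e-01  1.50763796e+00  3.52081599e-04
  1.35570975e+00 -1.23275703e+00]
(np.float64(251.23403473599092), np.float64(193.91584402598227))
```

View pics/w1.png

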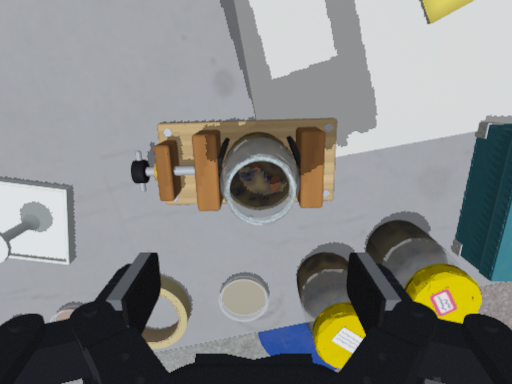

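The wrist view shows the clamp and the jar mouth ring centred at about (260,187), spanning x 222–299 and y 150–223. The rough estimate would put it at (251,194), so I'll look at an enlarged crop to refine it.

Run:
```python
from h import *
L=lambda n:np.load(n+'.npy',allow_pickle=True).item()
w=L('w1');s=L('scene0');d=L('side0')
for z in (.115,.128,.135): print(z,onz(w,260.5,187,z),onz(s,208.5,152.5,z),onz(d,215.4,161.3,z))
p=tri([(w,260.5,187),(s,208.5,152.5),(d,215.4,161.3)]);print(p,[proj(c,p) for c in (w,s,d)])
c=cv2.resize(w['image'][125:235,205:315],None,fx=5,fy=5,interpolation=2);cv2.imwrite('pics/w1c.png',c)
```

```text
0.115 [0.53789943 0.17094933 0.115     ] [0.54182214 0.17612303 0.115     ] [0.54302733 0.18921386 0.115     ]
0.128 [0.53415568 0.17155102 0.128     ] [0.5382687 0.1626318 0.128    ] [0.53745673 0.16343611 0.128     ]
0.135 [0.53213982 0.17187501 0.135     ] [0.5363553 0.1553673 0.135    ] [0.53445718 0.14955578 0.135     ]
[0.53838249 0.17061764 0.12243724] [(np.float64(260.4397470398374), np.float64(190.18735529051833)), (np.float64(207.65616136628432), np.float64(152.1007634922542)), (np.float64(215.2254018152429), np.float64(161.8703001681716))]
```

View pics/w1c.png

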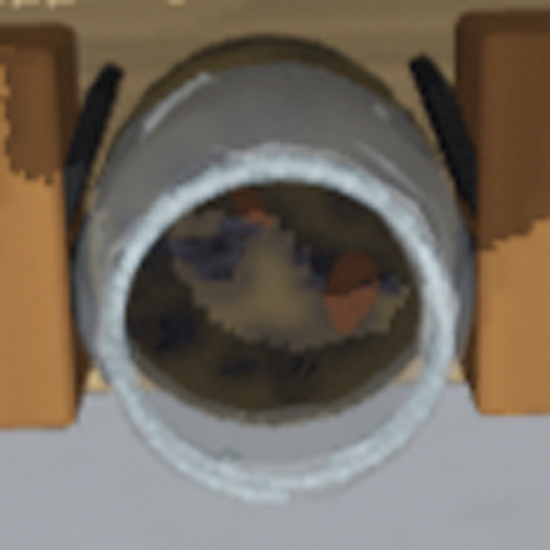

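The ring's outer edge is centred at about (260.6,189.4), which gives roughly (0.538,0.1706,0.122). I'll turn the jaws to the lid's grip direction here and take a second view for a wide baseline.

Call:
send_rows(
  commands="0 0.007 0 0 0 -0.1425;0 0 0 0 0 -0.1425;0 0 0 0 0 -0.1425;0 0 0 0 0 -0.1425;0 0 0 0 0 -0.1425;0 0 0 0 0 -0.1425;0 0 0 0 0 -0.1425;0 0 0 0 0 -0.1425;0 0 0 0 0 -0.1425;0 0 0 0 0 -0.1425;0 0 0 0 0 -0.1425;0 0 0 0 0 -0.1425",
)

```text
clock: 2.9
tcp_pos: [0.5365, 0.1715, 0.405]
eef_rot: [0.395, 0.586, 0.395, -0.586]
wrist_force: [0.5, 0.1, 0.5]
grip_width: 0.997
```

Call:
send_rows(
  commands="0 0 0 0 0 0;0 0 0 0 0 0;0 0 0 0 0 0",
)

```text
clock: 3.2
tcp_pos: [0.5373, 0.1706, 0.4049]
eef_rot: [0.397, 0.585, 0.397, -0.585]
wrist_force: [0.0, 0.3, 0.6]
grip_width: 1.0
```

Run:
```python
from h import *
s=snap('wrist','w2.png');np.save('w2.npy',s,allow_pickle=True)
st=readout.sense();print(st['tcp_pos'],st['q'])
u,v=proj(s,[.538,.1706,.122]);print(u,v)
x,y=int(u)-55,int(v)-55;print(x,y)
cv2.imwrite('pics/w2c.png',cv2.resize(s['image'][y:y+110,x:x+110],None,fx=5,fy=5,interpolation=2))
```

```text
[0.53737334 0.1704121  0.40482959] [1.09252400e-01 2.83142360e-01 1.50144698e+00 1.96959216e-05
 1.35688340e+00 4.87371553e-01]
253.24533184452903 191.75472346508275
198 136
```

View pics/w2c.png

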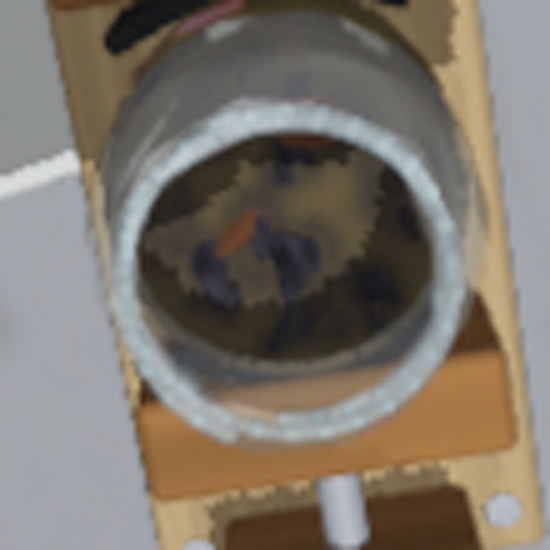

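The ring here is centred at about (255.8,190.0).

Run:
```python
from h import *
L=lambda n:np.load(n+'.npy',allow_pickle=True).item()
w=L('w1');x=L('w2');s=L('scene0');d=L('side0')
l=[(w,260.6,189.4),(x,255.8,190.)]
for q in (l,l+[(s,208.5,152.5)],l+[(s,208.5,152.5),(d,215.4,161.3)]):
    p=tri(q);print(p,[np.round(proj(c[0],p),1) for c in q])
f=K(w)[0];print('f',f)
for c,W in ((w,70.6),(x,71.6)):
    T=c['extrinsics'];dep=-(T[:3,:3].T@(p-T[:3,3]))[2];print('width mm at p',W/f*dep*1e3)
```

```text
[0.53971714 0.17019821 0.1167746 ] [array([260.2, 189.8]), array([255.3, 189.6])]
[0.5397917  0.17074087 0.11970515] [array([260.9, 190.8]), array([255.2, 190. ]), array([208.3, 152.7])]
[0.53946892 0.17090296 0.1221484 ] [array([261.1, 191.2]), array([254.8, 190.9]), array([208., 152.]), array([215.5, 161.9])]
f 322.37058319965456
width mm at p 57.7848041227426
width mm at p 58.69929336090261
```

Call:
send_rows(
  commands="-0.0050 -0.0435 -0.004 0 0 0;-0.0050 -0.0435 -0.004 0 0 0;-0.0050 -0.0435 -0.004 0 0 0;-0.0050 -0.0435 -0.004 0 0 0;-0.0050 -0.0435 -0.004 0 0 0;-0.0050 -0.0435 -0.004 0 0 0;-0.0050 -0.0435 -0.004 0 0 0;-0.0050 -0.0435 -0.004 0 0 0;-0.0050 -0.0435 -0.004 0 0 0;-0.0050 -0.0435 -0.004 0 0 0;0 0 0 0 0 0;0 0 0 0 0 0",
)

```text
clock: 4.45
tcp_pos: [0.4873, -0.2659, 0.3643]
eef_rot: [0.395, 0.586, 0.396, -0.586]
wrist_force: [0.2, -0.6, 0.3]
grip_width: 0.996
```

Call:
send_rows(
  commands="0 0 0 0 0 0;0 0 0 0 0 0",
)

```text
clock: 4.65
tcp_pos: [0.4879, -0.2636, 0.365]
eef_rot: [0.397, 0.585, 0.397, -0.585]
wrist_force: [-0.1, -0.1, -0.1]
grip_width: 1.0
```

Run:
```python
from h import *
s=snap('wrist','w3.png');np.save('w3.npy',s,allow_pickle=True)
st=readout.sense();print(st['tcp_pos'],st['q'])
u,v=map(int,proj(s,[.486,-.2645,.079]));print(u,v)
m=yel(s['image']);k,l,S,c=cv2.connectedComponentsWithStats(m);i=l[v,u];print(i,S[i],c[i])
cs=max(cv2.findContours((l==i).astype('u1'),0,1)[0],key=len)[:,0]
H=cv2.convexHull(cs.astype(np.int32))[:,0]
for z in (.079,.070): print(z,circz(s,cs,z),circz(s,H,z))
print(cv2.fitEllipse(cs))
```

```text
[ 0.48799193 -0.2636025   0.36501164] [-6.96457918e-01  2.96314185e-01  1.58382078e+00  2.00199521e-04
  1.26118725e+00 -3.17742403e-01]
250 192
1 [ 215  149   74   75 4350] [251.50988506 185.7691954 ]
0.079 (array([ 0.4885022 , -0.26011845]), np.float64(0.0310029576436972)) (array([ 0.48842094, -0.260115  ]), np.float64(0.031427582006323215))
0.07 (array([ 0.48748334, -0.26254478]), np.float64(0.03209285344304122)) (array([ 0.48739922, -0.26254121]), np.float64(0.03253240529465325))
((251.50765991210938, 185.77560424804688), (73.31568908691406, 73.69812774658203), 1.4306937456130981)
```

View pics/w3.png

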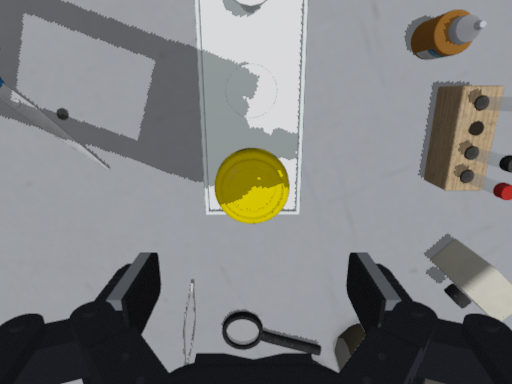

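The wrist view shows the lid at (251.5,185.8), squared up with the stand and with the fingers clear on both sides. Three views agree on (0.487,-0.263). I descend to grip slightly above mid-height.

Call:
send_rows(
  commands="-0.001 0.0006 -0.03 0 0 0;0 0 -0.03 0 0 0;0 0 -0.03 0 0 0;0 0 -0.025 0 0 0;0 0 -0.015 0 0 0;0 0 -0.005 0 0 0;0 0 0 0 0 0;0 0 0 0 0 0",
)

```text
clock: 5.5
tcp_pos: [0.4872, -0.2642, 0.2307]
eef_rot: [0.397, 0.586, 0.396, -0.585]
wrist_force: [-0.1, 1.3, 0.6]
grip_width: 0.998
```

Call:
send_rows(
  commands="0 0 0 0 0 0;0 0 0 0 0 0;0 0 0 0 0 0;0 0 0 0 0 0;0 0 0 0 0 0;0 0 0 0 0 0;0 0 0 0 0 0;0 0 0 0 0 0",
  claw=1,
  newtons=40,
)

```text
clock: 6.3
tcp_pos: [0.487, -0.2646, 0.2311]
eef_rot: [0.397, 0.586, 0.396, -0.585]
wrist_force: [-0.5, 1.1, 5.2]
grip_width: 0.736
```

Run:
```python
from h import *
st=readout.sense();print({k:np.round(st[k],4) for k in ('tcp_pos','wrist_force','wrist_torque','grip_width')})
s=snap('wrist','w4.png');d=snap('side');t=snap('scene')
a=cv2.resize(d['image'][225:315,195:275],None,fx=4.2,fy=4.2,interpolation=2);b=cv2.resize(t['image'][275:365,220:310],None,fx=4.2,fy=4.2,interpolation=2)
w=cv2.resize(s['image'][180:],None,fx=.74,fy=.74)
o=np.zeros((600,800,3),'u1');o[:378,:336]=a;o[:378,340:718]=b;o[380:380+len(w),:w.shape[1]]=w;cv2.imwrite('pics/g.png',o)
```

```text
{'tcp_pos': array([ 0.487 , -0.2646,  0.2311]), 'wrist_force': array([-0.4983,  1.1433,  5.2109]), 'wrist_torque': array([ 0.2258,  0.1845, -0.0223]), 'grip_width': np.float64(0.736)}
```

View pics/g.png

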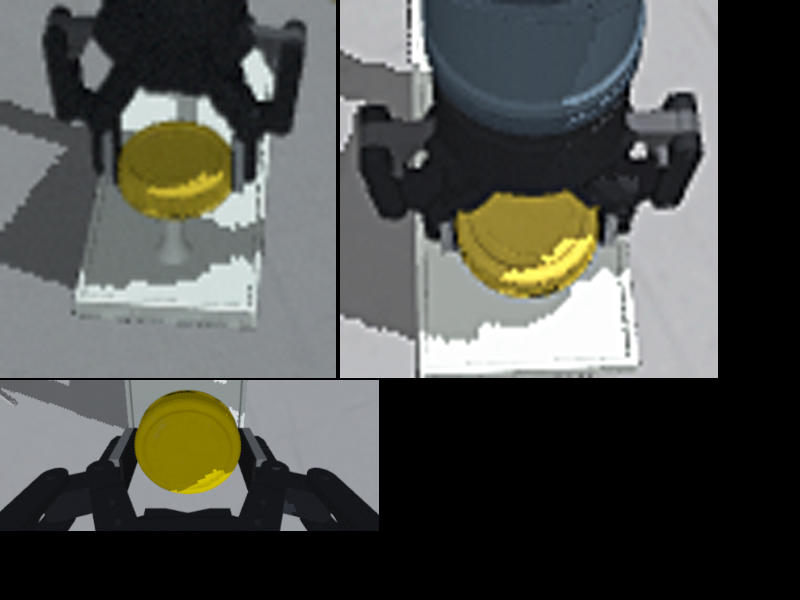

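The lid is held between both pads across its diameter, with an opening of 0.736 (about 63 mm). Next I lift straight up and measure how the lid sits relative to the tool axis.

Call:
send_rows(
  commands="0 0 0.01 0 0 0;0 0 0.015 0 0 0;0 0 0.02 0 0 0;0 0 0.025 0 0 0;0 0 0.02 0 0 0;0 0 0 0 0 0;0 0 0 0 0 0;0 0 0 0 0 0",
)

```text
clock: 7.25
tcp_pos: [0.4863, -0.2641, 0.3189]
eef_rot: [-0.396, -0.585, -0.397, 0.586]
wrist_force: [-0.2, 0.5, 0.7]
grip_width: 0.738
```

```bash
cat >> h.py <<'E'
from scipy.spatial.transform import Rotation as Ro
def st():
    r=readout.sense();w=r['eef_rot'];R=Ro.from_quat([w[1],w[2],w[3],w[0]]).as_matrix();return r,R
def lidtool(s,dx=.160,show=True):
    """lid centre in the tool frame (y jaw, z perp), from wrist silhouette fit"""
    r,R=st();im=s['image'];m=yel(im);k,l,S,c=cv2.connectedComponentsWithStats(m);i=1+np.argmax(S[1:,4])
    cs=max(cv2.findContours((l==i).astype('u1'),0,1)[0],key=len);e=cv2.fitEllipse(cv2.convexHull(cs))
    p=onz(s,*e[0],r['tcp_pos'][2]-dx);return e,R.T@(p-r['tcp_pos'])
E
python3 - <<'E'
from h import *
s=snap('wrist','w5.png');print(lidtool(s))
r,R=st();print(R.round(3),{k:np.round(r[k],4) for k in ('clock','tcp_pos','wrist_force','grip_width','q')})
L=lambda n:np.load(n+'.npy',allow_pickle=True).item()
# jar seen by each wrist view, expressed as bias check at z=.119
for n,u,v in(('w1',260.6,189.4),('w2',255.8,190)): print(onz(L(n),u,v,.119))
E
```

```text
(((253.5601806640625, 264.27069091796875), (139.18365478515625, 143.02516174316406), 91.86029815673828), array([ 0.16000095,  0.00088303, -0.00354291]))
[[-0.002  0.928 -0.372]
 [ 0.001 -0.372 -0.928]
 [-1.    -0.002 -0.001]] {'clock': np.float64(7.3), 'tcp_pos': array([ 0.4863, -0.2641,  0.3186]), 'wrist_force': array([ 0.8725, -0.3655, -0.3951]), 'grip_width': np.float64(0.7377), 'q': array([-0.6992,  0.3375,  1.6476, -0.    ,  1.1587, -0.3181])}
[0.53877803 0.17073576 0.119     ]
[0.54019003 0.17037716 0.119     ]
```

Run:
```python
from h import *
L=lambda n:np.load(n+'.npy',allow_pickle=True).item()
a=np.radians(76.2);b=np.radians(-21.8)
B=lambda t:np.array([[np.cos(t),np.sin(t)],[np.sin(t),-np.cos(t)]])  # cols: tool y, tool z in world xy
for z in (.116,.119,.122,.125):
    m1=onz(L('w1'),260.6,189.4,z)[:2];m2=onz(L('w2'),255.8,190,z)[:2]
    A=np.block([[np.eye(2),B(a)],[np.eye(2),B(b)]]);x=np.linalg.solve(A,np.r_[m1,m2]);print(z,(x*1e3).round(1))
# lid: crown front edge fit with fixed radius
s=snap('wrist');r,R=st();m=yel(s['image']);k,l,S,c=cv2.connectedComponentsWithStats(m);i=1+np.argmax(S[1:,4])
cs=max(cv2.findContours((l==i).astype('u1'),0,1)[0],key=len)[:,0]
from scipy.optimize import least_squares
for lo in (275,295):
    P=np.array([onz(s,*p,r['tcp_pos'][2]-.152) for p in cs if p[1]>lo]);Q=(P-r['tcp_pos'])@R
    for rad in (.031,.032):
        f=least_squares(lambda c:np.hypot(Q[:,1]-c[0],Q[:,2]-c[1])-rad,[0,0],loss='soft_l1',f_scale=.0005);print(lo,rad,f.x*1e3,np.abs(f.fun).mean()*1e3)
```

```text
0.116 [5.393e+02 1.700e+02 7.000e-01 2.000e-01]
0.119 [539.3 169.9   0.6  -0.7]
0.122 [539.3 169.9   0.6  -1.6]
0.125 [ 5.394e+02  1.699e+02  5.000e-01 -2.600e+00]
275 0.031 [ 0.81469421 -4.0236775 ] 0.31978883118838486
275 0.032 [ 0.86585215 -5.20252049] 0.616644337209007
295 0.031 [ 0.86661468 -3.98304205] 0.2690674617039035
295 0.032 [ 0.887331   -5.12390279] 0.4293565410859978
```

The jar is at (0.5393,0.170), and the lid sits about 1.6 mm off the tool axis along tool −z. I carry it over while turning anticlockwise to wrist yaw 161°, which leaves 300° or more of clockwise travel.

Call:
send_rows(
  commands="0.0022 0.018 0 0 0 0.133;0.0022 0.018 0 0 0 0.133;0.0022 0.018 0 0 0 0.133;0.0022 0.018 0 0 0 0.133;0.0022 0.018 0 0 0 0.133;0.0022 0.018 0 0 0 0.133;0.0022 0.018 0 0 0 0.133;0.0022 0.018 0 0 0 0.133;0.0022 0.018 0 0 0 0.133;0.0022 0.018 0 0 0 0.133;0.0022 0.018 0 0 0 0.133;0.0022 0.018 0 0 0 0.133",
)

```text
clock: 8.55
tcp_pos: [0.5129, -0.0476, 0.3188]
eef_rot: [0.696, 0.123, 0.697, -0.123]
wrist_force: [0.2, -0.8, -0.2]
grip_width: 0.738
```

Call:
send_rows(
  commands="0.0022 0.018 0 0 0 0.133;0.0022 0.018 0 0 0 0.133;0.0022 0.018 0 0 0 0.133;0.0022 0.018 0 0 0 0.133;0.0022 0.018 0 0 0 0.133;0.0022 0.018 0 0 0 0.133;0.0022 0.018 0 0 0 0.133;0.0022 0.018 0 0 0 0.133;0.0022 0.018 0 0 0 0.133;0.0022 0.018 0 0 0 0.133;0.0022 0.018 0 0 0 0.133;0.0022 0.018 0 0 0 0.133",
)

```text
clock: 9.75
tcp_pos: [0.5393, 0.1683, 0.3187]
eef_rot: [0.574, -0.412, 0.575, 0.413]
wrist_force: [-0.6, -0.6, -0.8]
grip_width: 0.737
```

Call:
send_rows(
  commands="0 0 0 0 0 0;0 0 0 0 0 0;0 0 0 0 0 0;0 0 0 0 0 0",
)

```text
clock: 10.15
tcp_pos: [0.5395, 0.1669, 0.3195]
eef_rot: [0.576, -0.41, 0.576, 0.41]
wrist_force: [0.4, -0.2, 0.4]
grip_width: 0.738
```

```bash
cat >> h.py <<'E'
def rep():
    r,R=st();y=np.degrees(np.arctan2(R[1,1],R[0,1]));print({k:np.round(r[k],4).tolist() for k in ('clock','tcp_pos','wrist_force','wrist_torque','grip_width','q')},'yaw',y.round(2));return r,R
E
python3 - <<'E'
from h import *
rep();s=snap('wrist','w6.png');print(lidtool(s))
E
```

```text
{'clock': 10.15, 'tcp_pos': [0.5395, 0.1669, 0.3195], 'wrist_force': [0.3642, -0.2179, 0.3964], 'wrist_torque': [-0.0393, -0.0184, -0.0024], 'grip_width': 0.738, 'q': [0.1025, 0.3548, 1.6192, -0.0002, 1.1681, -2.7062]} yaw 160.94
(((253.42935180664062, 263.7646789550781), (139.67808532714844, 143.29928588867188), 94.97305297851562), array([ 0.16000032, -0.00044841, -0.00151106]))
```

Comparing the lid's apparent offset at two yaws 183° apart separates the camera bias: the lid is 2.5 mm off-axis along tool −z. I correct by (+0.5,+5.3) mm and descend.

Call:
send_rows(
  commands="0.0005 0.0053 -0.005 0 0 0;0 0 -0.005 0 0 0;0 0 -0.005 0 0 0;0 0 -0.005 0 0 0;0 0 0 0 0 0;0 0 0 0 0 0",
)

```text
clock: 10.8
tcp_pos: [0.5399, 0.1729, 0.2994]
eef_rot: [0.575, -0.411, 0.576, 0.411]
wrist_force: [-0.6, -1.3, 0.2]
grip_width: 0.738
```

Call:
send_rows(
  commands="0 0 -0.0015 0 0 0;0 0 -0.0015 0 0 0;0 0 -0.0015 0 0 0;0 0 -0.0015 0 0 0;0 0 0 0 0 0",
)

```text
clock: 11.3
tcp_pos: [0.5402, 0.1729, 0.2949]
eef_rot: [0.576, -0.411, 0.575, 0.411]
wrist_force: [-1.5, -1.2, 6.6]
grip_width: 0.741
```

```bash
python3 -c "
from h import *
rep()"
```

```text
{'clock': 11.3, 'tcp_pos': [0.5402, 0.1729, 0.2949], 'wrist_force': [-1.5266, -1.2463, 6.6003], 'wrist_torque': [-0.2419, 0.3059, -0.075], 'grip_width': 0.7406, 'q': [0.1132, 0.3838, 1.643, -0.0005, 1.1133, -2.6977]} yaw 161.06
```

Contact registers 6.6 N with the lid centre at about z = 0.134. I need to know whether it rests on the thread or has landed on the rim, so I'll look.

Run:
```python
from h import *
d=snap('side');t=snap('scene');w=snap('wrist')
a=cv2.resize(d['image'][135:200,180:250],None,fx=5.6,fy=5.6,interpolation=2);b=cv2.resize(t['image'][120:185,175:245],None,fx=5.6,fy=5.6,interpolation=2)
o=np.zeros((600,800,3),'u1');o[:364,:392]=a;o[:364,400:792]=b
c=w['image'][160:330,120:400];o[370:370+len(c)*1,:c.shape[1]]=c;cv2.imwrite('pics/c1.png',o)
for s,n in((d,'side'),(t,'scene')):
    print(n,[np.round(proj(s,[.539,.170,z]),1) for z in (.134,.125,.119,.128)])
print(lidtool(w))
```

```text
side [array([215.4, 158.7]), array([215.4, 161.2]), array([215.5, 162.9]), array([215.4, 160.4])]
scene [array([207.5, 148.7]), array([207.9, 151.4]), array([208.1, 153.2]), array([207.8, 150.5])]
(((253.5164031982422, 263.6066589355469), (139.40359497070312, 143.5167999267578), 93.68449401855469), array([ 0.16000048, -0.000484  , -0.00146117]))
```

View pics/c1.png

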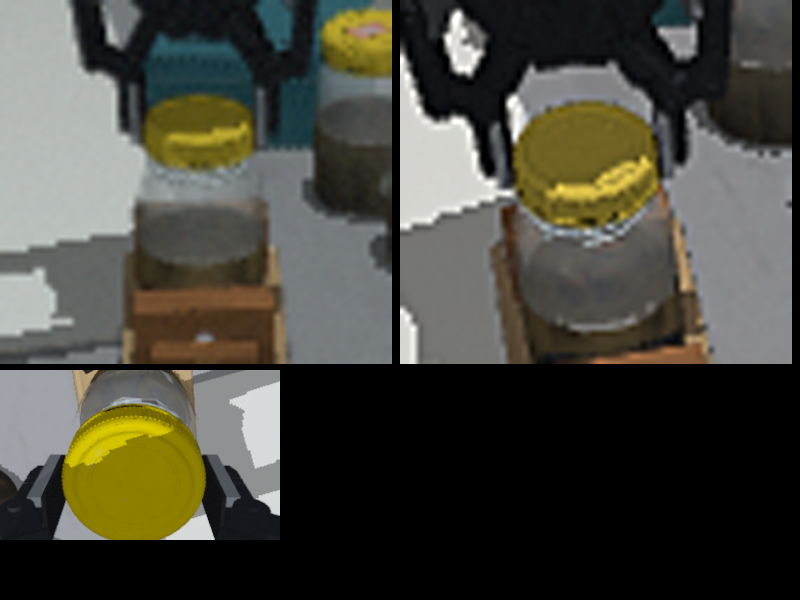

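In the crops the lid is level and covers the rim, with thread rings just visible under its skirt, centred to within about half a pixel. I'll try screwing clockwise, with TCP shifts that keep the lid's centre (2.5 mm off-axis) fixed.

```bash
cat >> h.py <<'E'
def rows(psi0,d,n,dz,e=.0025):
    z=lambda p:np.array([np.sin(p),-np.cos(p)])*e
    p=np.radians(psi0);o=[]
    P=[z(p+d*i) for i in range(n+1)]
    for a,b in zip(P,P[1:]):
        x=np.round(b-a,4);o.append(f'{x[0]:g} {x[1]:g} {dz:g} 0 0 {d:g}')
    print(';'.join(o))
E
python3 -c "
from h import *
rows(161,-.1,12,-.0003)"
```

```text
0.0002 -0.0001 -0.0003 0 0 -0.1;0.0002 -0.0001 -0.0003 0 0 -0.1;0.0002 -0.0001 -0.0003 0 0 -0.1;0.0002 -0.0002 -0.0003 0 0 -0.1;0.0002 -0.0002 -0.0003 0 0 -0.1;0.0002 -0.0002 -0.0003 0 0 -0.1;0.0001 -0.0002 -0.0003 0 0 -0.1;0.0001 -0.0002 -0.0003 0 0 -0.1;0.0001 -0.0002 -0.0003 0 0 -0.1;0.0001 -0.0002 -0.0003 0 0 -0.1;0 -0.0002 -0.0003 0 0 -0.1;0 -0.0002 -0.0003 0 0 -0.1
```

Call:
send_rows(
  commands="0.0002 -0.0001 -0.0003 0 0 -0.1;0.0002 -0.0001 -0.0003 0 0 -0.1;0.0002 -0.0001 -0.0003 0 0 -0.1;0.0002 -0.0002 -0.0003 0 0 -0.1;0.0002 -0.0002 -0.0003 0 0 -0.1;0.0002 -0.0002 -0.0003 0 0 -0.1",
)

```text
clock: 12.05
tcp_pos: [0.5412, 0.1707, 0.2927]
eef_rot: [0.671, -0.222, 0.672, 0.22]
wrist_force: [-2.2, -6.1, 6.3]
grip_width: 0.738
```

```bash
python3 -c "
from h import *
rep()"
```

```text
{'clock': 12.05, 'tcp_pos': [0.5412, 0.1707, 0.2927], 'wrist_force': [-2.1896, -6.1012, 6.278], 'wrist_torque': [-1.286, 0.3676, 0.1749], 'grip_width': 0.7378, 'q': [0.1101, 0.3872, 1.6436, -0.0037, 1.1109, -2.0958]} yaw 126.48
```

It is engaging: the lid sank 2.2 mm in 35° at 0.17 N m. The lateral −6 N says to shift −y slightly, so I do that and continue.

Call:
send_rows(
  commands="0.0001 -0.0007 -0.0003 0 0 -0.1;0.0001 -0.0007 -0.0003 0 0 -0.1;0.0001 -0.0002 -0.0003 0 0 -0.1;0.0001 -0.0002 -0.0003 0 0 -0.1;0 -0.0002 -0.0003 0 0 -0.1;0 -0.0002 -0.0003 0 0 -0.1",
)

```text
clock: 12.65
tcp_pos: [0.5413, 0.1688, 0.2909]
eef_rot: [0.707, -0.014, 0.707, 0.012]
wrist_force: [-3.2, -5.2, 8.2]
grip_width: 0.736
```

```bash
python3 -c "
from h import *
rep();rows(92,-.1,12,-.0003)"
```

```text
{'clock': 12.65, 'tcp_pos': [0.5413, 0.1688, 0.2909], 'wrist_force': [-3.2139, -5.2017, 8.1935], 'wrist_torque': [-1.1055, 0.7587, 0.1803], 'grip_width': 0.7356, 'q': [0.1065, 0.3885, 1.6466, -0.003, 1.1075, -1.4999]} yaw 92.11
-0 -0.0002 -0.0003 0 0 -0.1;-0 -0.0002 -0.0003 0 0 -0.1;-0.0001 -0.0002 -0.0003 0 0 -0.1;-0.0001 -0.0002 -0.0003 0 0 -0.1;-0.0001 -0.0002 -0.0003 0 0 -0.1;-0.0001 -0.0002 -0.0003 0 0 -0.1;-0.0001 -0.0002 -0.0003 0 0 -0.1;-0.0002 -0.0002 -0.0003 0 0 -0.1;-0.0002 -0.0002 -0.0003 0 0 -0.1;-0.0002 -0.0002 -0.0003 0 0 -0.1;-0.0002 -0.0001 -0.0003 0 0 -0.1;-0.0002 -0.0001 -0.0003 0 0 -0.1
```

Call:
send_rows(
  commands="-0.0005 -0.0007 -0.0003 0 0 -0.1;-0.0004 -0.0006 -0.0003 0 0 -0.1;-0.0001 -0.0002 -0.0003 0 0 -0.1;-0.0001 -0.0002 -0.0003 0 0 -0.1;-0.0001 -0.0002 -0.0003 0 0 -0.1;-0.0001 -0.0002 -0.0003 0 0 -0.1",
)

```text
clock: 13.25
tcp_pos: [0.54, 0.1671, 0.2892]
eef_rot: [0.679, 0.196, 0.679, -0.197]
wrist_force: [-4.0, -3.1, 8.4]
grip_width: 0.737
```

```bash
python3 -c "
from h import *
rep();rows(57.7,-.1,12,-.0003)"
```

```text
{'clock': 13.25, 'tcp_pos': [0.54, 0.1671, 0.2892], 'wrist_force': [-4.0228, -3.1156, 8.3825], 'wrist_torque': [-0.6173, 0.7558, 0.1918], 'grip_width': 0.7365, 'q': [0.1033, 0.3875, 1.6531, -0.0018, 1.1016, -0.9033]} yaw 57.72
-0.0001 -0.0002 -0.0003 0 0 -0.1;-0.0002 -0.0002 -0.0003 0 0 -0.1;-0.0002 -0.0002 -0.0003 0 0 -0.1;-0.0002 -0.0002 -0.0003 0 0 -0.1;-0.0002 -0.0001 -0.0003 0 0 -0.1;-0.0002 -0.0001 -0.0003 0 0 -0.1;-0.0002 -0.0001 -0.0003 0 0 -0.1;-0.0002 -0.0001 -0.0003 0 0 -0.1;-0.0002 -0 -0.0003 0 0 -0.1;-0.0002 -0 -0.0003 0 0 -0.1;-0.0002 0 -0.0003 0 0 -0.1;-0.0002 0 -0.0003 0 0 -0.1
```

Sinking at thread pitch (3.5 mm over 69°), torque steady at 0.18–0.19. From here I take shorter steps towards the stop.

Call:
send_rows(
  commands="-0.0007 -0.0005 -0.0003 0 0 -0.1;-0.0005 -0.0004 -0.0003 0 0 -0.1;-0.0002 -0.0002 -0.0003 0 0 -0.1;-0.0002 -0.0002 -0.0003 0 0 -0.1",
)

```text
clock: 13.65
tcp_pos: [0.5385, 0.1664, 0.288]
eef_rot: [0.627, 0.328, 0.627, -0.328]
wrist_force: [-3.5, -0.6, 5.8]
grip_width: 0.738
```

```bash
python3 -c "
from h import *
rep()"
```

```text
{'clock': 13.65, 'tcp_pos': [0.5385, 0.1664, 0.288], 'wrist_force': [-3.4905, -0.5813, 5.7694], 'wrist_torque': [0.0008, 0.5239, 0.0991], 'grip_width': 0.7377, 'q': [0.1018, 0.3859, 1.6591, -0.0001, 1.0964, -0.5053]} yaw 34.79
```

Call:
send_rows(
  commands="-0.0002 -0.0001 -0.0003 0 0 -0.1;-0.0002 -0.0001 -0.0003 0 0 -0.1",
)

```text
clock: 13.85
tcp_pos: [0.538, 0.1663, 0.2874]
eef_rot: [0.591, 0.389, 0.591, -0.389]
wrist_force: [-3.7, 0.0, 7.1]
grip_width: 0.739
```

```bash
python3 -c "
from h import *
rep();rows(23.3,-.1,12,-.0003)"
```

```text
{'clock': 13.85, 'tcp_pos': [0.538, 0.1663, 0.2874], 'wrist_force': [-3.6926, 0.0125, 7.1289], 'wrist_torque': [0.0954, 0.6292, 0.1308], 'grip_width': 0.7392, 'q': [0.1017, 0.3857, 1.6608, 0.0002, 1.0949, -0.3056]} yaw 23.33
-0.0002 -0.0001 -0.0003 0 0 -0.1;-0.0002 -0.0001 -0.0003 0 0 -0.1;-0.0002 -0 -0.0003 0 0 -0.1;-0.0002 -0 -0.0003 0 0 -0.1;-0.0002 0 -0.0003 0 0 -0.1;-0.0002 0 -0.0003 0 0 -0.1;-0.0002 0.0001 -0.0003 0 0 -0.1;-0.0002 0.0001 -0.0003 0 0 -0.1;-0.0002 0.0001 -0.0003 0 0 -0.1;-0.0002 0.0001 -0.0003 0 0 -0.1;-0.0002 0.0001 -0.0003 0 0 -0.1;-0.0002 0.0002 -0.0003 0 0 -0.1
```

Torque is still low (0.13 N m) after 138°. I continue in 2-row steps, watching for the jump.

Call:
send_rows(
  commands="-0.0005 -0.0001 -0.0003 0 0 -0.1;-0.0004 -0.0001 -0.0003 0 0 -0.1",
)

```text
clock: 14.05
tcp_pos: [0.5373, 0.1663, 0.2869]
eef_rot: [0.549, 0.446, 0.549, -0.445]
wrist_force: [-2.9, 1.1, 6.7]
grip_width: 0.735
```

```bash
python3 -c "
from h import *
rep()"
```

```text
{'clock': 14.05, 'tcp_pos': [0.5373, 0.1663, 0.2869], 'wrist_force': [-2.8758, 1.1452, 6.6531], 'wrist_torque': [0.3017, 0.4063, 0.0698], 'grip_width': 0.7354, 'q': [0.1017, 0.385, 1.6636, 0.0007, 1.0921, -0.1057]} yaw 11.87
```

Call:
send_rows(
  commands="-0.0002 0 -0.0003 0 0 -0.1;-0.0002 0 -0.0003 0 0 -0.1",
)

```text
clock: 14.25
tcp_pos: [0.5368, 0.1665, 0.2863]
eef_rot: [0.502, 0.499, 0.502, -0.498]
wrist_force: [-3.0, 2.0, 7.9]
grip_width: 0.739
```

```bash
python3 -c "
from h import *
rep()"
```

```text
{'clock': 14.25, 'tcp_pos': [0.5368, 0.1665, 0.2863], 'wrist_force': [-2.9867, 1.9563, 7.8918], 'wrist_torque': [0.3821, 0.514, 0.0638], 'grip_width': 0.739, 'q': [0.102, 0.385, 1.6652, 0.001, 1.0906, 0.0943]} yaw 0.41
```

Call:
send_rows(
  commands="-0.0002 0 -0.0003 0 0 -0.1;-0.0002 0 -0.0003 0 0 -0.1",
)

```text
clock: 14.45
tcp_pos: [0.5364, 0.1666, 0.2857]
eef_rot: [0.449, 0.546, 0.45, -0.545]
wrist_force: [-3.2, 3.4, 8.1]
grip_width: 0.741
```

```bash
python3 -c "
from h import *
rep()"
```

```text
{'clock': 14.45, 'tcp_pos': [0.5364, 0.1666, 0.2857], 'wrist_force': [-3.1528, 3.4415, 8.1031], 'wrist_torque': [0.5521, 0.5502, 0.1543], 'grip_width': 0.7405, 'q': [0.1022, 0.3851, 1.6668, 0.0014, 1.089, 0.2944]} yaw -11.05
```

Call:
send_rows(
  commands="-0.0004 0.0005 -0.0003 0 0 -0.1;-0.0004 0.0005 -0.0003 0 0 -0.1",
)

```text
clock: 14.65
tcp_pos: [0.5358, 0.1674, 0.2852]
eef_rot: [0.393, 0.589, 0.393, -0.587]
wrist_force: [-1.6, 1.0, 5.8]
grip_width: 0.736
```

```bash
python3 -c "
from h import *
rep()"
```

```text
{'clock': 14.65, 'tcp_pos': [0.5358, 0.1674, 0.2852], 'wrist_force': [-1.5978, 0.9794, 5.797], 'wrist_torque': [0.1625, 0.2643, 0.112], 'grip_width': 0.7364, 'q': [0.104, 0.385, 1.6684, 0.0007, 1.0867, 0.4964]} yaw -22.51
```

Call:
send_rows(
  commands="-0.0002 0.0003 -0.0003 0 0 -0.1;-0.0002 0.0003 -0.0003 0 0 -0.1",
)

```text
clock: 14.85
tcp_pos: [0.5355, 0.1679, 0.2846]
eef_rot: [0.332, 0.625, 0.332, -0.624]
wrist_force: [-1.0, 1.1, 6.1]
grip_width: 0.735
```

```bash
python3 -c "
from h import *
rep()"
```

```text
{'clock': 14.85, 'tcp_pos': [0.5355, 0.1679, 0.2846], 'wrist_force': [-1.0029, 1.0835, 6.0655], 'wrist_torque': [0.1894, 0.1949, 0.0997], 'grip_width': 0.7352, 'q': [0.105, 0.3854, 1.6694, 0.0005, 1.085, 0.6976]} yaw -33.97
```

Call:
send_rows(
  commands="-0.0002 0.0002 -0.0003 0 0 -0.1;-0.0002 0.0002 -0.0003 0 0 -0.1",
)

```text
clock: 15.05
tcp_pos: [0.5353, 0.1683, 0.2842]
eef_rot: [0.268, 0.655, 0.268, -0.654]
wrist_force: [-1.7, 0.4, 7.5]
grip_width: 0.74
```

```bash
python3 -c "
from h import *
rep()"
```

```text
{'clock': 15.05, 'tcp_pos': [0.5353, 0.1683, 0.2842], 'wrist_force': [-1.6753, 0.3634, 7.4848], 'wrist_torque': [0.1151, 0.2772, 0.0971], 'grip_width': 0.7398, 'q': [0.1057, 0.3856, 1.6705, 0.0004, 1.0834, 0.8984]} yaw -45.43
```

206° turned and 10.7 mm sunk. I switch to 0.05 rad steps near the stop.

Call:
send_rows(
  commands="-0.0001 0.0001 -0.00015 0 0 -0.05;-0.0001 0.0001 -0.00015 0 0 -0.05;-0.0001 0.0001 -0.00015 0 0 -0.05",
)

```text
clock: 15.35
tcp_pos: [0.5351, 0.1685, 0.2841]
eef_rot: [0.219, 0.673, 0.219, -0.671]
wrist_force: [-1.9, 0.6, 9.6]
grip_width: 0.738
```

```bash
python3 -c "
from h import *
rep()"
```

```text
{'clock': 15.35, 'tcp_pos': [0.5351, 0.1685, 0.2841], 'wrist_force': [-1.9331, 0.6072, 9.5542], 'wrist_torque': [0.3631, 0.3617, 0.1604], 'grip_width': 0.7383, 'q': [0.1062, 0.3854, 1.671, 0.0004, 1.0825, 1.0468]} yaw -53.91
```

Call:
send_rows(
  commands="-0.0001 0.0001 -0.00015 0 0 -0.05;-0.0001 0.0001 -0.00015 0 0 -0.05;0 0.0001 -0.00015 0 0 -0.05",
)

```text
clock: 15.65
tcp_pos: [0.5351, 0.1691, 0.284]
eef_rot: [0.168, 0.688, 0.168, -0.685]
wrist_force: [-1.8, 0.7, 11.2]
grip_width: 0.733
```

```bash
python3 -c "
from h import *
rep()"
```

```text
{'clock': 15.65, 'tcp_pos': [0.5351, 0.1691, 0.284], 'wrist_force': [-1.7642, 0.7099, 11.1532], 'wrist_torque': [0.8066, 0.5697, 0.3933], 'grip_width': 0.7333, 'q': [0.1069, 0.3854, 1.6712, 0.0011, 1.0813, 1.1971]} yaw -62.49
```

Call:
send_rows(
  commands="0 0.0001 -0.00015 0 0 -0.05;0 0.0001 -0.00015 0 0 -0.05;0 0.0001 -0.00015 0 0 -0.05",
)

```text
clock: 15.95
tcp_pos: [0.5359, 0.1691, 0.2836]
eef_rot: [0.117, 0.7, 0.117, -0.695]
wrist_force: [9.8, 1.4, -4.7]
grip_width: 0.739
```

```bash
python3 -c "
from h import *
rep()"
```

```text
{'clock': 15.95, 'tcp_pos': [0.5359, 0.1691, 0.2836], 'wrist_force': [9.7713, 1.4434, -4.7213], 'wrist_torque': [0.696, -1.7122, 0.8068], 'grip_width': 0.739, 'q': [0.1072, 0.3863, 1.6708, -0.0004, 1.0781, 1.3462]} yaw -70.98
```

Sinking stopped near yaw −50° (z 0.284, so lid centre ≈ 0.123 and rim ≈ 0.128), and torque then climbed past 0.4 to 0.8 N m: the stop, with some slip or wind-up in the pads. I release the lid where it sits on the thread, to regrip it unstressed and centred and confirm the stop.

Call:
send_rows(
  commands="0 0 0 0 0 0;0 0 0 0 0 0;0 0 0 0 0 0;0 0 0 0 0 0;0 0 0 0 0 0",
  claw=0,
)

```text
clock: 16.45
tcp_pos: [0.5344, 0.1689, 0.2813]
eef_rot: [-0.117, -0.697, -0.117, 0.698]
wrist_force: [-0.2, -0.0, 0.1]
grip_width: 1.004
```

Run:
```python
from h import *
r,R=rep();s=snap('wrist','w7.png');np.save('w7.npy',s,allow_pickle=True)
e,p=lidtool(s,r['tcp_pos'][2]-.123);print(e,p,(r['tcp_pos']+R@p).round(4))
d=snap('side','s7.png');t=snap('scene','t7.png')
for n,c in(('side',d),('scene',t)):
    m=yel(c['image']);k,l,S,C=cv2.connectedComponentsWithStats(m);u,v=map(int,proj(c,[.537,.17,.127]));i=l[v,u];print(n,i,S[i],C[i],onz(c,*C[i],.1255).round(4))
```

```text
{'clock': 16.45, 'tcp_pos': [0.5344, 0.1689, 0.2813], 'wrist_force': [-0.1603, -0.0191, 0.1028], 'wrist_torque': [-0.0211, 0.006, 0.0133], 'grip_width': 1.0035, 'q': [0.1071, 0.3886, 1.674, 0.0, 1.0797, 1.3459]} yaw -70.98
((255.43917846679688, 263.02056884765625), (143.3145751953125, 146.35293579101562), 87.85737609863281) [ 0.15826607  0.00044454 -0.005272  ] [0.5394 0.1702 0.123 ]
side 13 [206 156  12  12 121] [212.14876033 161.52066116] [0.5282 0.1696 0.1255]
scene 13 [195 143  19  22 288] [204.27083333 154.20486111] [0.5275 0.1639 0.1255]
```

Released, the tool relaxed to (0.5344,0.1689), and the lid's centre is at about (0.5384,0.1695), still level. I recentre by (+4.0,+0.6,+2.5) mm and regrip.

Call:
send_rows(
  commands="0.002 0.0003 0.0015 0 0 0;0.002 0.0003 0.001 0 0 0;0 0 0 0 0 0;0 0 0 0 0 0",
)

```text
clock: 17.0
tcp_pos: [0.5386, 0.1695, 0.2842]
eef_rot: [0.117, 0.697, 0.117, -0.697]
wrist_force: [0.3, -0.6, -1.1]
grip_width: 0.999
```

Run:
```python
from h import *
r,R=rep();s=snap('wrist');e,p=lidtool(s,r['tcp_pos'][2]-.123);print(p,(r['tcp_pos']+R@p).round(4))
```

```text
{'clock': 17.0, 'tcp_pos': [0.5386, 0.1695, 0.2842], 'wrist_force': [0.2858, -0.6421, -1.1464], 'wrist_torque': [0.034, 0.0394, -0.0486], 'grip_width': 0.999, 'q': [0.1074, 0.3918, 1.6606, 0.0, 1.0889, 1.3464]} yaw -70.99
[ 0.16115194 -0.00035549 -0.0010852 ] [0.5395 0.1702 0.123 ]
```

Call:
send_rows(
  commands="0 0 0 0 0 0;0 0 0 0 0 0;0 0 0 0 0 0;0 0 0 0 0 0;0 0 0 0 0 0;0 0 0 0 0 0",
  claw=1,
  newtons=40,
)

```text
clock: 17.65
tcp_pos: [0.5386, 0.1695, 0.2845]
eef_rot: [0.117, 0.698, 0.117, -0.697]
wrist_force: [-1.4, -1.0, 5.9]
grip_width: 0.735
```

Run:
```python
from h import *
rep()
```

```text
{'clock': 17.65, 'tcp_pos': [0.5386, 0.1695, 0.2845], 'wrist_force': [-1.3644, -0.9956, 5.9094], 'wrist_torque': [-0.2548, 0.1023, -0.016], 'grip_width': 0.7348, 'q': [0.1074, 0.3913, 1.6606, -0.0002, 1.0891, 1.3464]} yaw -70.99
```

Cleanly regripped. Next I nudge clockwise to check the stop.

Call:
send_rows(
  commands="0 0 -0.0001 0 0 -0.03;0 0 -0.0001 0 0 -0.03;0 0 0 0 0 0",
)

```text
clock: 17.95
tcp_pos: [0.5386, 0.1695, 0.2845]
eef_rot: [0.097, 0.701, 0.096, -0.7]
wrist_force: [-0.3, -0.9, 6.4]
grip_width: 0.738
```

```bash
python3 -c "
from h import *
rep()"
```

```text
{'clock': 17.95, 'tcp_pos': [0.5386, 0.1695, 0.2845], 'wrist_force': [-0.2861, -0.919, 6.4171], 'wrist_torque': [-0.3092, 0.1286, 0.9784], 'grip_width': 0.7381, 'q': [0.1078, 0.3913, 1.6606, -0.0011, 1.0887, 1.4054]} yaw -74.32
```

Call:
send_rows(
  commands="0 0 -0.0001 0 0 -0.02;0 0 -0.0001 0 0 -0.02;0 0 0 0 0 0",
)

```text
clock: 18.25
tcp_pos: [0.5385, 0.1696, 0.2844]
eef_rot: [0.083, 0.703, 0.082, -0.702]
wrist_force: [-2.2, -1.0, 6.1]
grip_width: 0.738
```

```bash
python3 -c "
from h import *
rep()"
```

```text
{'clock': 18.25, 'tcp_pos': [0.5385, 0.1696, 0.2844], 'wrist_force': [-2.2065, -0.9744, 6.137], 'wrist_torque': [-0.2163, 0.2551, 1.1111], 'grip_width': 0.7385, 'q': [0.1079, 0.3913, 1.6607, -0.0013, 1.0886, 1.4448]} yaw -76.57
```

The torque jumps to about 1 N m within 3° with no sink, so this is the hard stop and the lid is home. I unwind the elastic twist first to find zero torque.

Call:
send_rows(
  commands="0 0 0 0 0 0.02;0 0 0 0 0 0",
)

```text
clock: 18.45
tcp_pos: [0.5386, 0.1695, 0.2844]
eef_rot: [0.09, 0.702, 0.089, -0.701]
wrist_force: [-1.8, -0.6, 7.8]
grip_width: 0.739
```

```bash
python3 -c "
from h import *
rep()"
```

```text
{'clock': 18.45, 'tcp_pos': [0.5386, 0.1695, 0.2844], 'wrist_force': [-1.8229, -0.5596, 7.7613], 'wrist_torque': [-0.2046, 0.2716, 0.8052], 'grip_width': 0.7392, 'q': [0.1076, 0.3913, 1.6607, -0.0007, 1.0886, 1.4249]} yaw -75.46
```

Call:
send_rows(
  commands="0 0 0 0 0 0.02;0 0 0 0 0 0",
)

```text
clock: 18.65
tcp_pos: [0.5386, 0.1695, 0.2844]
eef_rot: [0.096, 0.701, 0.096, -0.7]
wrist_force: [-2.0, -1.6, 7.3]
grip_width: 0.74
```

```bash
python3 -c "
from h import *
rep()"
```

```text
{'clock': 18.65, 'tcp_pos': [0.5386, 0.1695, 0.2844], 'wrist_force': [-2.0349, -1.607, 7.2832], 'wrist_torque': [-0.186, 0.2542, 0.3724], 'grip_width': 0.7403, 'q': [0.1075, 0.3913, 1.6608, -0.0004, 1.0886, 1.4054]} yaw -74.35
```

Zero torque extrapolates to yaw ≈ −73.4°, so the target is about +16.8°. I back off anticlockwise, following the pitch upward.

Call:
send_rows(
  commands="0 0 0.00025 0 0 0.1;0 0 0.0003 0 0 0.1;0 0 0.0003 0 0 0.1;0 0 0.0003 0 0 0.1;0 0 0.0003 0 0 0.1;0 0 0.0003 0 0 0.1;0 0 0.0003 0 0 0.1;0 0 0.0003 0 0 0.1",
)

```text
clock: 19.45
tcp_pos: [0.5386, 0.1696, 0.2861]
eef_rot: [0.362, 0.607, 0.362, -0.607]
wrist_force: [0.1, 0.0, 3.7]
grip_width: 0.735
```

```bash
python3 -c "
from h import *
rep()"
```

```text
{'clock': 19.45, 'tcp_pos': [0.5386, 0.1696, 0.2861], 'wrist_force': [0.126, 0.0125, 3.656], 'wrist_torque': [-0.0104, 0.0446, -0.0833], 'grip_width': 0.7348, 'q': [0.1075, 0.3896, 1.6586, 0.0004, 1.0929, 0.6024]} yaw -28.37
```

Call:
send_rows(
  commands="0 0 0.0003 0 0 0.1;0 0 0.0003 0 0 0.1;0 0 0.0003 0 0 0.1;0 0 0.0003 0 0 0.1;0 0 0.0003 0 0 0.1;0 0 0.0003 0 0 0.1;0 0 0.0003 0 0 0.1;0 0 0.0002 0 0 0.089;0 0 0 0 0 0;0 0 0 0 0 0",
)

```text
clock: 20.45
tcp_pos: [0.5385, 0.1695, 0.2884]
eef_rot: [0.567, 0.423, 0.566, -0.423]
wrist_force: [-0.9, -1.0, 4.4]
grip_width: 0.733
```

Run:
```python
from h import *
r,R=rep()
s=snap('wrist');e,p=lidtool(s);print(p)
d=snap('side');t=snap('scene')
a=cv2.resize(d['image'][125:210,170:275],None,fx=3.7,fy=3.7,interpolation=2);b=cv2.resize(t['image'][110:195,165:270],None,fx=3.7,fy=3.7,interpolation=2)
o=np.zeros((600,800,3),'u1');o[:len(a),:a.shape[1]]=a;o[:len(b),400:400+b.shape[1]]=b
c=cv2.resize(t['image'],None,fx=.7,fy=.7);o[320:320+len(c),:c.shape[1]]=c;w=cv2.resize(s['image'],None,fx=.7,fy=.7);o[320:320+len(w),400:400+w.shape[1]]=w;cv2.imwrite('pics/end.png',o)
```

```text
{'clock': 20.45, 'tcp_pos': [0.5385, 0.1695, 0.2884], 'wrist_force': [-0.9331, -0.9514, 4.352], 'wrist_torque': [-0.0653, 0.1666, 0.0532], 'grip_width': 0.733, 'q': [0.1074, 0.387, 1.6562, -0.0001, 1.0983, -0.1802]} yaw 16.48
[ 0.15999997  0.00119105 -0.00147593]
```

View pics/end.png

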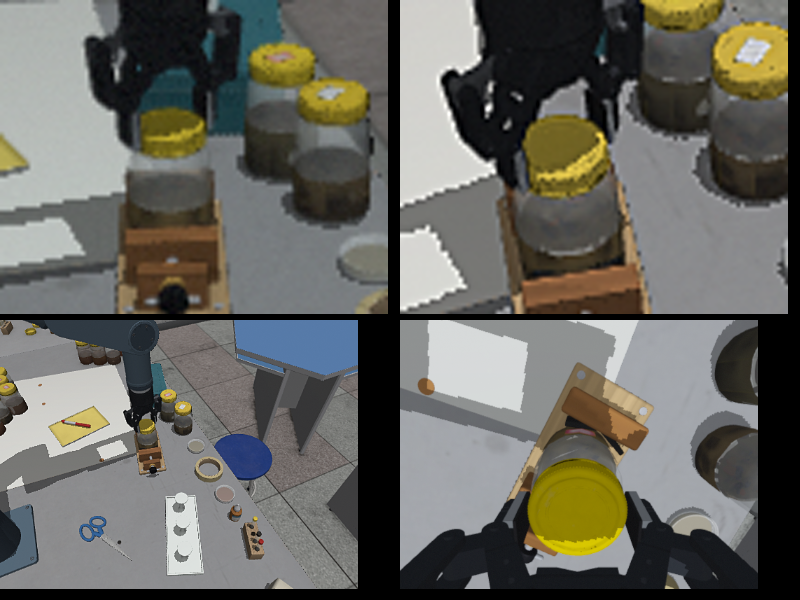

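The final view shows the lid level on the jar and held in both pads, the three pegs empty, and everything else in place. The tool turned 89.9° back from the zero-torque stop, so I hand it in.

```bash
python3 -c "
from h import *
print(workorder.close_job());rep()"
```

```text
the job is handed in; nothing more can be done
None
the job is handed in; nothing more can be done
```

The lid is on the jar, backed off a quarter turn from the stop, and the arm is still gripping it at 40 N. I handed the job in at 20.5 s.

- **Screwing on:** I lifted the lid straight off the peg and set it on the thread. It went down at about the thread pitch, roughly 11 mm over 210°, at 0.1–0.2 N m, then stopped sinking. The torque rose past 0.4 to 0.8 N m, and the lid slipped or twisted in the pads.
- **Checking the stop:** I let go of the lid once while it sat threaded on the jar, recentred and gripped it again. A small clockwise nudge then took the torque to about 1 N m within 3° with no further sinking, so it had bottomed out.
- **Backing off:** Measured from the zero-torque point at the stop, I turned it back 89.9°. The residual torque was 0.05 N m with a 4 N downward press.
- **Last picture:** The lid is level and gripped by both pads, and all three pegs are empty. Nothing else on the bench appears to have moved.

**Where the checks disagreed:**
- The tool rose only 4.0 mm on the quarter turn, against 4.5 expected. That could be the 0.4 mm thread play and the changing press.
- The grip slipped at about 1 N m, not the stated 0.6.
- The early image estimates of the rim height (0.117–0.122 m) were lower than contact showed (about 0.128 m).

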